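# Take the tested battery pack from under the guard

## Task

The orange battery pack has finished its test. Raise the station's yellow-framed guard flap fully, stand the red prop stay upright beneath the flap's lug, and only then lift the orange pack out and set it down upright in the green tray without dropping it. Leave the blue pack where it is in its bay and leave the guard standing open with its stay set.

Things in the scene. Friction and masses are not known exactly. Their poses are not given: they have to be found in the camera images.
- station: Grey battery test station, fixed: open-topped box 170 (x) by 270 (y) mm, walls 8 thick and 85 high, inner floor at z 20, a blue electronics box 60 deep and 75 high behind it. Origin: centre of the grey box's underside; x points away from its front, which faces the robot (to 12 degrees), y left, z up. Two bays, centred at x -20, y +60 and -60, hold one pack each; either may hold the orange one.
- guard (a joint): Guard flap: clear pane in yellow frame, 175 mm long, 280 wide. Hinge line along y at station x 85, z 88. Rad: 0 = shut, level; grows as the front edge rises; stop 1.48. Stiff: stays where left (3 to 7 N at the bar). A yellow lug plate 22 wide, 78 long on its right side hangs down when shut and points level to the robot, over the stay, when raised; the stay fits beneath only at 1.30 or more.
- guard_grip (a point): Middle of the guard's black handle bar: round, 12 mm in diameter, along the station's y, 100 mm free between its two brackets, 45 mm out from the flap's front edge. It lies 220 mm from the hinge line and, with the guard level, 2 mm above it (z 90). It can turn between the fingers as the guard rises.
- stay (a joint): Red prop stay: bar 75 mm long, 10 by 12, its head turned 19 mm inward, on the station's right side. Pivot at station x 13, y -175, z 45, axis along x. Rad: 0 = lying level, pointing out to the right (station -y); grows as the free end rises; stop 1.57 = upright, its head then 5 to 17 mm below the raised guard's lug, to catch it. Stiff: stays where left (2 to 3 N at its pin moves it).
- stay_grip (a point): Grip point on the stay's red handle pin: round, 12 mm in diameter, standing out of the stay toward the robot along the station's x, 70 mm long. The pin is 62 mm from the stay's pivot axis; the point is 45 mm in front of the bar's middle plane, 30 mm short of the pin's free end. The pin can turn between the fingers as the stay rises.
- orange_pack: Orange battery pack, 70 (x) by 40 (y) by 44 mm high, with a black terminal rail 50 by 22 by 6 mm on top (50 mm in all) and a black band round its foot; about 0.35 kg. It stands on the station's inner floor, long side along the station's x to within about 6 degrees. Origin: centre of its underside, z up.
- blue_pack: Blue battery pack of the same shape in the other bay; it must stay there. Origin: centre of its underside.
- tray: Green open tray fixed to the bench right of the station: 170 (x) by 150 (y) by 40 mm high outside, walls and floor 5 mm. Origin: centre of its underside, on the bench.
There are look-alikes about, which are no part of the job. There is more than one size of the tray; the job needs the smaller.

How it is judged (in metres and radians):
On the way, in this order (a step that is already met when the one before it is completed fails the run):
1. the guard flap is raised to within 10 degrees of its stop (value of joint guard above 1.3 rad), for 0.2 s.
2. with the guard still up, the prop stay is stood upright, within 10 degrees (value of joint guard above 1.3 rad and value of joint stay above 1.4 rad), for 0.2 s.
3. with the guard up and the stay set, the orange pack is lifted clear of its bay (all of step 2 and z of orange_pack in the frame of station above 0.07 m), for 0.1 s.
At the end, for the whole second after the job is handed in: The orange pack stands upright (within 10 degrees) and at rest on the green tray's floor, its centre within 60 mm of the tray's; the guard is raised to 1.30 rad or more, the stay stands at 1.40 rad or more, and the blue pack is within 20 mm of where it began (all of step 2 and horizontal distance between orange_pack and tray below 0.06 m and z of orange_pack in the frame of tray below 0.015 m and angle between orange_pack's own z axis and vertical below 0.17 rad and linear speed of orange_pack below 0.03 m/s and distance of blue_pack from where it was at the start of the episode below 0.02 m); the robot touches nothing.
It fails at once if the orange pack is moved (30 mm) while the guard is not up or the stay is not set (distance of orange_pack from where it was at the start of the episode above 0.03 m and not (value of joint guard above 1.3 rad and value of joint stay above 1.4 rad)).
It fails at once if the blue pack is moved by more than 20 mm (distance of blue_pack from where it was at the start of the episode above 0.02 m).
It fails at once if the orange pack is dropped (falls freely at more than 0.9 m/s, some 40 mm) (linear speed of orange_pack above 0.9 m/s and contact force between the fingers and orange_pack below 0.01 N).
It also fails if it takes over 64 s, if anything falls off the work surface, if the arm or the gripper's body presses on something with over 40 N, if the wrist force passes 120 N, or if a joint passes its speed limit or range.

## Robot

A 6-joint arm with a two-finger parallel gripper is mounted at the origin on the work surface. World frame = base frame: x ahead of the robot, y to its left, z up, the work surface at z = 0. Lengths are in mm, angles in rad, forces in N, time in s.
With the tool pointing down it reaches from about 350 to 775 mm from the base axis. Payload 7.3 kg.
Tool frame: the origin (TCP) lies on the centre line of the jaws, within the pads' length; the fingertips stand 17 mm ahead of it and the grasp point (between the pads) lies 2 mm behind it; z points along the fingers, y is the line along which they close (so a half turn about z gives the same grasp; the last joint's range is limited). The gripper opens to 92 mm and grips with 3 to 60 N. Pads are 19 mm wide; open, the fingers measure 130 mm over their backs; the gripper's body (75 mm by 190 mm) begins 47 mm behind the grasp point.
Start: joints at [-1.257, 0.342, 1.524, -0, 1.275, -0.146], TCP at [233.002, -470.482, 243.741] pointing down, gripper open.
Joint ranges: [-2.53, 2.53], [-0.77, 2.02], [0.04, 2.7], [-1, 4.14], [0.28, 2.66], [-3.11, 3.11]. Speed limits (rad/s): [2.57, 2.57, 3.14, 3.14, 3.14, 3.14].

## Interface

Orientations are given as [roll, pitch, yaw] about the fixed x, y, z axes, in that order (R = Rz(yaw) Ry(pitch) Rx(roll)).
In Python, from plant import bot gives the robot as it stands. The module is installed in compiled form; this text tells all that it offers.
- The arm moves only by the shell command python3 -m pendant 'ROWS'. ROWS is JSON, a list of rows, each a list of 3 entries, a list of its own where there are three numbers: the shift along the world's x, y, z as a fraction of full scale, then the turn, a rotation vector about the world's x, y, z as a fraction of full scale, then the opening, from -1 (shut) to 1 (fully open), so that 0 is half open. In form: [[[tx, ty, tz], [rx, ry, rz], claw], ...]. A call has exactly 10 rows; each row shifts and turns the commanded pose from where the row before left it; what a row does not reach is not made up. Full scale, the value 1, is 30 mm for a shift and 0.12 rad for a turn. A row lasts 1/12 s, in which the tool goes at most 41.7 mm and 7.16 degrees, less where a joint would pass 70% of its speed; a pose out of reach is approached as far as the arm can. A call with a number of a shift or a turn outside -1 to 1 is refused whole. A call with a gripper value outside its range is refused whole. The fingers move at their own pace and stop on an object; the grip force is fixed at half the most. Time passes only in rows, so rows that do not move let the fingers close, or fill a call up. It gives the time, the measured TCP pose, the force, the opening and the grip force at its end, in the units of the state.
- bot.get_obs(): the state, without advancing time (a new reading comes with each control period).
- bot.capture(name): name is "scene" or "top" or "wrist"; returns the picture (480x640x3 uint8, blue, green, red); there is no depth.
- bot.camera_params(name): a dict with "fovy" (degrees; the focal length in pixels is half the picture's height over the tangent of half this angle, whatever the lens; pixels are square), "cx", "cy" (the principal point, pixels), "distortion" ([k1, k2, p1, p2, k3] as OpenCV has them; the pictures are not rectified), "camera_from_world" (4x4, takes a point from world to camera coordinates). Camera axes: x right, y down, z forward; pixel columns grow to the right and rows downward; lengths in mm; the calibration is good to about 2 mm. A picture is of the moment at which its call begins: read the wrist's pose just before it. camera_params takes no time and is no camera call; for the wrist camera it gives the pose at the moment of the call.
- bot.close_job(): hands the job in; it is judged then, once.
The state is a dict: "time": time; "joint_positions": joint angles; "dq": joint speeds; "tau": joint torques, N m; "tool_pos": TCP position; "tcp_rot": TCP orientation; "contact_force": force on the tool from outside, world axes, zero at the start; "moment": the same for the moment, N m; "grip_width": finger opening in mm; "finger_force": force on a finger pad.
Only numpy, scipy, OpenCV 4.12 (cv2) and the standard library are available. Lean on these libraries where they do the work, as an engineer would, in place of code of your own. Each camera call takes 0.05 s, during which the arm holds its last target. There are 200 camera calls.

## Working session

There is one attempt and no reset: what is moved stays moved. The work goes in short steps, Python scripts to look and compute and a shell command to move; the robot and the scene stay as the last step left them, time stands still between calls to the robot, and variables do not carry over. Pictures are saved under pics/ and viewed, at most 10 in all, crops included, and the job is handed in when it is done.

```bash
mkdir -p pics
cat > h.py <<'E'
import numpy as np,cv2
from plant import bot
def cam(n):
    p=bot.camera_params(n);f=240/np.tan(np.radians(p['fovy'])/2)
    K=np.array([[f,0,p['cx']],[0,f,p['cy']],[0,0,1.]])
    return K,np.array(p['distortion'],float),np.array(p['camera_from_world'])
def ray(n,uv,c=None):
    K,d,T=c or cam(n)
    q=cv2.undistortPoints(np.array(uv,float).reshape(-1,1,2),K,d).reshape(-1,2)
    R=T[:3,:3];o=-R.T@T[:3,3]
    return o,np.c_[q,np.ones(len(q))]@R
def plane(n,uv,z,c=None):
    o,d=ray(n,uv,c);return o+d*((z-o[2])/d[:,2])[:,None]
def proj(n,P,c=None):
    K,d,T=c or cam(n)
    return cv2.projectPoints(np.array(P,float).reshape(-1,3),cv2.Rodrigues(T[:3,:3])[0],T[:3,3],K,d)[0].reshape(-1,2)
E
python3 - <<'E'
from h import *
for n in ("scene","top"):
    im=bot.capture(n);cv2.imwrite(f"pics/{n}0.png",im)
    K,d,T=cam(n);print(n,K[0,0],-T[:3,:3].T@T[:3,3],T[2,:3])
o=bot.get_obs();print(o['tool_pos'],o['tcp_rot'],o['grip_width'],o['time'])
E
```

```text
scene 581.0981257343421 [ 989.23133301   53.16743495 1053.92446018] [-0.49400053 -0.12514598 -0.86040802]
top 567.3794550569186 [ 219.04169588  -74.68147643 1332.80943364] [ 0.16141943  0.00376504 -0.98687871]
[ 232.90624284 -470.12819988  243.10697196] [-3.14021707e+00 -2.08139580e-04  4.59822576e-01] 91.51246194863987 0.1
```

View pics/scene0.png

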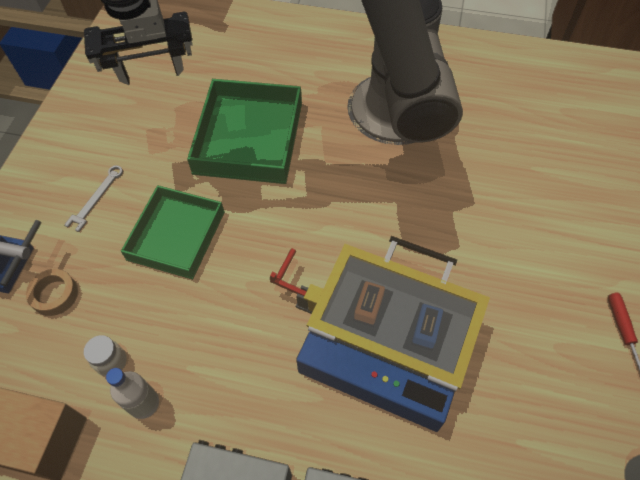

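View pics/top0.png

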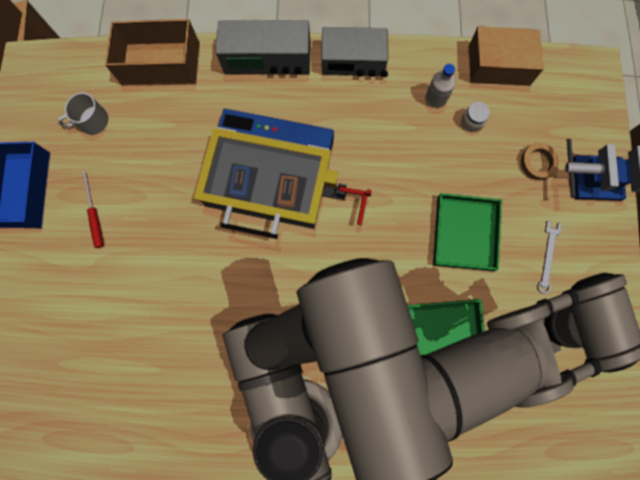

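The scene view shows the station at about (390,330), with the bar at (390,240)-(455,262), the red stay and pin at (290,265), and the orange pack at (369,300). There are two green trays: (247,130) in the scene view is the larger one. (175,232) in the scene view, which is (467,232) in the top view, is the smaller, so it should be the target. The other red item, the screwdriver, is a look-alike. I'll measure next and confirm in one crop.

Run:
```python
from h import *
a=cv2.imread("pics/top0.png");b=cv2.imread("pics/scene0.png")
c1=cv2.resize(a[100:250,190:510],None,fx=2.5,fy=2.5,interpolation=cv2.INTER_CUBIC)
c2=cv2.resize(b[180:300,110:470],None,fx=2.22,fy=2.22,interpolation=cv2.INTER_CUBIC)[:, :800]
c1=c1[:330]
cv2.imwrite("pics/crop.png",np.vstack([c1,c2[:265]]))
def mask(im,lo,hi,box):
    m=cv2.inRange(cv2.cvtColor(im,cv2.COLOR_BGR2HSV),lo,hi);z=np.zeros_like(m);x0,y0,x1,y1=box;z[y0:y1,x0:x1]=m[y0:y1,x0:x1];return z
def big(m): return max(cv2.findContours(m,0,2)[0],key=cv2.contourArea)
for n,im,by,bt,bo in(("top",a,(185,115,350,240),(425,185,510,280),(260,165,310,215)),("scene",b,(290,230,500,400),(110,180,230,285),(345,270,400,335))):
    for nm,lo,hi,bx in(("yellow",(22,120,90),(33,255,255),by),("green",(50,80,30),(80,255,255),bt),("orange",(5,60,50),(17,255,255),bo)):
        c=big(mask(im,lo,hi,bx));r=cv2.minAreaRect(c);print(n,nm,cv2.contourArea(c),np.round(r[0]),np.round(r[1]),round(r[2],1),cv2.boxPoints(r).round().tolist())
        z={"yellow":90,"green":40,"orange":64}[nm]
        print("   world",plane(n,cv2.boxPoints(r),z)[:,:2].round().tolist(),plane(n,[r[0]],z)[0].round())
```

```text
Traceback (most recent call last):
ValueError: all the input array dimensions except for the concatenation axis must match exactly, but along dimension 1, the array at index 0 has size 800 and the array at index 1 has size 799
```

Run:
```python
from h import *
a=cv2.imread("pics/top0.png");b=cv2.imread("pics/scene0.png")
c1=cv2.resize(a[100:230+8,190:510],(800,345),interpolation=cv2.INTER_CUBIC)
c2=cv2.resize(b[190:300,110:470],(800,244),interpolation=cv2.INTER_CUBIC)
cv2.imwrite("pics/crop.png",np.vstack([c1,c2]))
def mask(im,lo,hi,box):
    m=cv2.inRange(cv2.cvtColor(im,cv2.COLOR_BGR2HSV),lo,hi);z=np.zeros_like(m);x0,y0,x1,y1=box;z[y0:y1,x0:x1]=m[y0:y1,x0:x1];return z
def big(m): return max(cv2.findContours(m,0,2)[0],key=cv2.contourArea)
for n,im,by,bt,bo in(("top",a,(185,115,350,240),(425,185,510,280),(260,165,310,215)),("scene",b,(290,230,500,400),(110,180,230,285),(345,270,400,335))):
    for nm,lo,hi,bx in(("yellow",(22,120,90),(33,255,255),by),("green",(50,80,30),(80,255,255),bt),("orange",(5,60,50),(17,255,255),bo)):
        c=big(mask(im,lo,hi,bx));r=cv2.minAreaRect(c);print(n,nm,cv2.contourArea(c),np.round(r[0]),np.round(r[1]),round(r[2],1),cv2.boxPoints(r).round().tolist())
        z={"yellow":90,"green":40,"orange":64}[nm]
        print("   world",plane(n,cv2.boxPoints(r),z)[:,:2].round().tolist(),plane(n,[r[0]],z)[0].round())
```

```text
top yellow 9087.0 [268. 176.] [137.  75.] 11.7 [[193.0, 199.0], [209.0, 125.0], [342.0, 153.0], [327.0, 226.0]]
   world [[506.0, 240.0], [683.0, 216.0], [619.0, -96.0], [447.0, -65.0]] [562.  72.  90.]
top green 4389.0 [468. 232.] [64. 72.] 4.8 [[433.0, 265.0], [439.0, 193.0], [503.0, 198.0], [497.0, 270.0]]
   world [[370.0, -310.0], [540.0, -327.0], [531.0, -482.0], [359.0, -461.0]] [ 449. -394.   40.]
top orange 552.5 [287. 191.] [19. 33.] 8.1 [[276.0, 206.0], [280.0, 174.0], [299.0, 176.0], [294.0, 209.0]]
   world [[497.0, 55.0], [574.0, 47.0], [568.0, 3.0], [491.0, 12.0]] [532.  29.  64.]
scene yellow 14868.0 [393. 312.] [178.  95.] 20.4 [[293.0, 326.0], [326.0, 236.0], [493.0, 298.0], [460.0, 388.0]]
   world [[630.0, -93.0], [439.0, -75.0], [502.0, 247.0], [677.0, 205.0]] [567.  75.  90.]
scene green 5095.5 [171. 227.] [70. 88.] 26.1 [[120.0, 251.0], [159.0, 172.0], [222.0, 203.0], [183.0, 282.0]]
   world [[532.0, -477.0], [330.0, -471.0], [378.0, -313.0], [570.0, -330.0]] [ 457. -397.   40.]
scene orange 821.5 [369. 302.] [22. 40.] 18.4 [[352.0, 318.0], [365.0, 280.0], [386.0, 287.0], [373.0, 325.0]]
   world [[582.0, 5.0], [502.0, 13.0], [508.0, 54.0], [587.0, 45.0]] [546.  29.  64.]
```

View pics/crop.png

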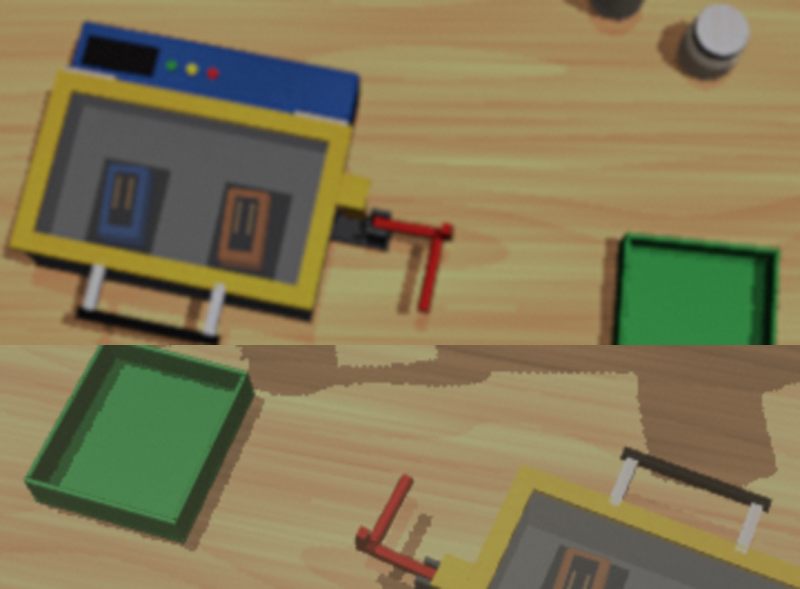

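The crop confirms it: the small tray measures about 170x152 mm, so it is the one the job needs. The red stay lies level at top (350,190), with its pin running to (360,224). The bar runs (221,225)-(277,236), and the orange pack sits in the right bay. Next I'll triangulate these and work out the station pose.

```bash
cat >> h.py <<'E'
def tri(rs):
    A=0;b=0
    for o,d in rs:
        d=d/np.linalg.norm(d);M=np.eye(3)-np.outer(d,d);A=A+M;b=b+M@o
    x=np.linalg.solve(A,b);return x
E
python3 - <<'E'
from h import *
from scipy.optimize import least_squares
ct,cs=cam("top"),cam("scene")
P={"FL":((194,199.2),(488,296)),"BL":((214.8,128.8),(461,384)),"BR":((330.8,150),(311,330)),"FR":((313,222.4),(345.4,246)),
"barL":((221,224.8),(455.6,262)),"barR":((277.2,235.6),(391.3,239.5)),"pinB":((368.8,193.2),(275,277)),"pinE":((360,224),(292.7,249.8))}
for k,(a,b) in P.items():
    oa,da=ray("top",a,ct);ob,db=ray("scene",b,cs);print(k,tri([(oa,da[0]),(ob,db[0])]).round(1))
M={"FL":(-90,140,92),"BL":(85,140,92),"BR":(85,-140,92),"FR":(-90,-140,92),"pinE":(-62,-237,45)}
def W(p,m):
    x,y,t=p;c,s=np.cos(t),np.sin(t);m=np.array(m,float);return np.array([x+c*m[0]-s*m[1],y+s*m[0]+c*m[1],m[2]])
def res(p): return np.concatenate([np.r_[proj("top",W(p,m),ct)[0]-P[k][0],proj("scene",W(p,m),cs)[0]-P[k][1]] for k,m in M.items()])
r=least_squares(res,[565,80,.2]);print(r.x,r.fun.round(1))
for nm,m in dict(bar=(-135,0,90),hinge=(85,0,88),pingrip=(13-45,-175-62,45),pivot=(13,-175,45),bayR=(-20,-60,20)).items():print(nm,W(r.x,m).round(1))
for n,uv,c in(("top",(287,191),ct),("scene",(369,300),cs)):print(plane(n,[uv],66,c).round())
E
```

```text
FL [502.8 236.3  97.4]
BL [671.6 202.6  93.9]
BR [627.5 -65.5  78.4]
FR [454.6 -33.7  94. ]
barL [445.4 172.3  95.5]
barR [423.   46.9  95.1]
pinB [ 531.2 -156.9   60.3]
pinE [ 460.9 -139.1   49.9]
[ 5.65575226e+02  8.49246860e+01 -1.74906509e-01] [-0.2  1.2  0.8  0.8 -3.3 -0.5  1.2  2.1 -0.9 -0.5 -3.6 -4.6  1.9  1.
 -1.4 -0.7 -1.1 -0.6  0.1  2.4]
bar [432.6 108.4  90. ]
hinge [649.3  70.1  88. ]
pingrip [ 492.8 -142.9   45. ]
pivot [547.9 -89.7  45. ]
bayR [535.4  29.3  20. ]
[[532.  29.  66.]]
[[542.  29.  66.]]
```

```bash
python3 -m pendant '[[[0.33,0.96,-0.1],[0,0,0.39],-0.13],[[0.33,0.96,-0.1],[0,0,0.39],-0.13],[[0.33,0.96,-0.1],[0,0,0.39],-0.13],[[0.33,0.96,-0.1],[0,0,0.39],-0.13],[[0.33,0.96,-0.1],[0,0,0.39],-0.13],[[0.33,0.96,-0.1],[0,0,0.39],-0.13],[[0.33,0.96,-0.1],[0,0,0.39],-0.13],[[0.33,0.96,-0.1],[0,0,0.39],-0.13],[[0.33,0.96,-0.1],[0,0,0.39],-0.13],[[0.33,0.96,-0.1],[0,0,0.39],-0.13]]'
python3 -m pendant '[[[0.33,0.96,-0.1],[0,0,0.39],-0.13],[[0.33,0.96,-0.1],[0,0,0.39],-0.13],[[0.33,0.96,-0.1],[0,0,0.39],-0.13],[[0.33,0.96,-0.1],[0,0,0.39],-0.13],[[0.33,0.96,-0.1],[0,0,0.39],-0.13],[[0.33,0.96,-0.1],[0,0,0.39],-0.13],[[0.33,0.96,-0.1],[0,0,0.39],-0.13],[[0.33,0.96,-0.1],[0,0,0.39],-0.13],[[0.33,0.96,-0.1],[0,0,0.39],-0.13],[[0.33,0.96,-0.1],[0,0,0.39],-0.13]]'
python3 - <<'E'
from h import *
c=cam("wrist");im=bot.capture("wrist");cv2.imwrite("pics/w1.png",im)
o=bot.get_obs();print(o['tool_pos'],o['tcp_rot'],o['grip_width'],o['joint_positions'])
print(proj("wrist",[[423,47,95],[445.4,172.3,95],[434,109.6,95]],c), -c[2][:3,:3].T@c[2][:3,3])
E
```

```text
time: 0.93
tool_pos: [332.0, -181.0, 213.5]
tcp_rot: [-3.141, -0.0, 0.93]
contact_force: [0.1, -0.1, -0.1]
grip_width: 40.3
finger_force: 0.0
time: 1.77
tool_pos: [431.0, 107.1, 183.4]
tcp_rot: [-3.141, 0.0, 1.398]
contact_force: [0.4, 0.1, -0.1]
grip_width: 40.1
finger_force: 0.0
[432.36009384 110.86562719 183.05454817] [ 3.14125996e+00 -2.59500782e-03  1.40240941e+00] 40.15664083363739 [0.07732941 0.26364182 1.82228487 0.00280093 1.0547137  0.24433572]
[[324.63378227 346.37974657]
 [326.29706387 137.91646923]
 [325.07694937 250.66523018]] [445.80725739 189.28747977 324.3188201 ]
```

View pics/w1.png

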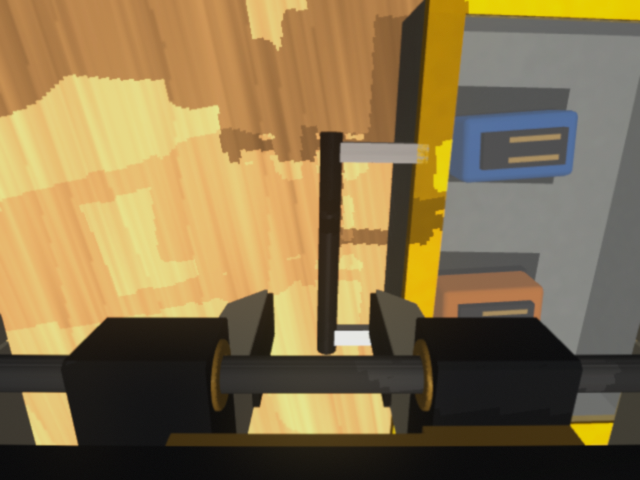

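The wrist view shows the bar from (327,352) to (331,133), within 5 px of where I predicted it, and the fingers straddle it. I'll descend and close.

```bash
python3 -m pendant '[[[0.01,0,-0.5],[0,0,0],-0.13],[[0.01,0,-0.5],[0,0,0],-0.13],[[0.01,0,-0.5],[0,0,0],-0.13],[[0.01,0,-0.5],[0,0,0],-0.13],[[0.01,0,-0.5],[0,0,0],-0.13],[[0.01,0,-0.5],[0,0,0],-0.13],[[0,0,0],[0,0,0],-1],[[0,0,0],[0,0,0],-1],[[0,0,0],[0,0,0],-1],[[0,0,0],[0,0,0],-1]]'
python3 - <<'E'
import numpy as np
# arc increments about hinge, in rows of 0.074 rad
t=np.linspace(0,1.48,21)+np.arctan2(2,220);h=220*-np.cos(t);z=220*np.sin(t)
d=np.diff(h)/30;print(np.c_[d*.985,-d*.174,np.diff(z)/30].round(2).tolist())
E
```

```text
time: 2.65
tool_pos: [433.4, 105.5, 94.6]
tcp_rot: [3.14, -0.0, 1.396]
contact_force: [-0.7, -1.0, -0.1]
grip_width: 17.7
finger_force: 0.0
[[0.02, -0.0, 0.54], [0.06, -0.01, 0.54], [0.1, -0.02, 0.53], [0.14, -0.03, 0.52], [0.18, -0.03, 0.51], [0.22, -0.04, 0.5], [0.25, -0.04, 0.48], [0.29, -0.05, 0.46], [0.32, -0.06, 0.44], [0.35, -0.06, 0.41], [0.38, -0.07, 0.38], [0.41, -0.07, 0.35], [0.43, -0.08, 0.32], [0.45, -0.08, 0.29], [0.47, -0.08, 0.25], [0.49, -0.09, 0.22], [0.5, -0.09, 0.18], [0.52, -0.09, 0.14], [0.52, -0.09, 0.1], [0.53, -0.09, 0.06]]
```

```bash
python3 -m pendant '[[[0,0,-0.1],[0,0,0],-1],[[0,0,0],[0,0,0],-1],[[0,0,0],[0,0,0],-1],[[0,0,0],[0,0,0],-1],[[0,0,0],[0,0,0],-1],[[0.02,0,0.54],[0,0,0],-1],[[0.06,-0.01,0.54],[0,0,0],-1],[[0.1,-0.02,0.53],[0,0,0],-1],[[0.14,-0.03,0.52],[0,0,0],-1],[[0.18,-0.03,0.51],[0,0,0],-1]]'
```

```text
time: 3.48
tool_pos: [453.4, 101.8, 171.6]
tcp_rot: [3.129, -0.001, 1.395]
contact_force: [29.0, -5.1, -21.0]
grip_width: 11.0
finger_force: 30.0
```

```bash
python3 -m pendant '[[[0.3,-0.05,0.5],[0,0,0],-1],[[0.3,-0.06,0.48],[0,0,0],-1],[[0.29,-0.05,0.46],[0,0,0],-1],[[0.32,-0.06,0.44],[0,0,0],-1],[[0.35,-0.06,0.41],[0,0,0],-1],[[0.38,-0.07,0.38],[0,0,0],-1],[[0.41,-0.07,0.35],[0,0,0],-1],[[0.43,-0.08,0.32],[0,0,0],-1],[[0,0,0],[0,0,0],-1],[[0,0,0],[0,0,0],-1]]'
```

```text
time: 4.32
tool_pos: [532.4, 86.6, 268.5]
tcp_rot: [3.141, 0.002, 1.395]
contact_force: [8.9, -3.8, -12.6]
grip_width: 11.0
finger_force: 30.0
```

```bash
python3 -m pendant '[[[0.45,-0.08,0.29],[0,0,0],-1],[[0.47,-0.08,0.25],[0,0,0],-1],[[0.49,-0.09,0.22],[0,0,0],-1],[[0.5,-0.09,0.18],[0,0,0],-1],[[0.52,-0.09,0.14],[0,0,0],-1],[[0.52,-0.09,0.1],[0,0,0],-1],[[0.4,-0.07,0.04],[0,0,0],-1],[[0,0,0],[0,0,0],-1],[[0,0,0],[0,0,0],-1],[[0,0,0],[0,0,0],-1]]'
```

```text
time: 5.15
tool_pos: [631.3, 67.8, 305.6]
tcp_rot: [-3.139, 0.004, 1.394]
contact_force: [0.3, -8.2, -3.8]
grip_width: 11.0
finger_force: 30.0
```

```bash
python3 -m pendant '[[[0,0,0],[0,0,0],-0.1],[[0,0,0],[0,0,0],-0.1],[[0,0,0],[0,0,0],-0.1],[[0,0,0],[0,0,0],-0.1],[[0,0,0.4],[0,0,0],-0.1],[[0,0,0.5],[0,0,0],-0.1],[[0,0,0.5],[0,0,0],-0.1],[[0,0,0.5],[0,0,0],-0.1],[[-0.5,0,0.3],[0,0,-0.5],-0.1],[[-0.5,-0.1,0],[0,0,-1],-0.1]]'
python3 -m pendant '[[[-0.5,-0.5,0],[0,0,-1],-0.1],[[-0.5,-0.7,0],[0,0,-1],-0.1],[[-0.5,-0.7,-0.5],[0,0,-1],-0.1],[[-0.5,-0.7,-0.8],[0,0,-1],-0.1],[[-0.5,-0.7,-0.8],[0,0,-1],-0.1],[[-0.4,-0.7,-0.8],[0,0,-1],-0.1],[[-0.4,-0.7,-0.8],[0,0,-1],-0.1],[[-0.4,-0.7,-0.8],[0,0,-1],-0.1],[[-0.4,-0.7,-0.8],[0,0,-1],-0.1],[[0,-0.5,-0.5],[0,0,-1],-0.1]]'
python3 - <<'E'
from h import *
c=cam("wrist");im=bot.capture("wrist");cv2.imwrite("pics/w2.png",im)
o=bot.get_obs();print(o['tool_pos'],o['tcp_rot'],o['grip_width'])
print(proj("wrist",[[531,-152,45],[463,-138,45],[485,-141.5,45]],c), -c[2][:3,:3].T@c[2][:3,3])
E
```

```text
time: 5.98
tool_pos: [602.0, 67.8, 374.7]
tcp_rot: [3.138, -0.002, 1.214]
contact_force: [0.5, -0.0, 0.4]
grip_width: 41.3
finger_force: 0.0
time: 6.82
tool_pos: [475.9, -131.4, 196.9]
tcp_rot: [-3.14, 0.003, 0.01]
contact_force: [0.3, 0.8, 0.5]
grip_width: 41.5
finger_force: 0.0
[ 476.14811747 -133.18164667  194.87654858] [-3.14049747e+00  5.47161129e-03  6.99484560e-04] 41.55096295297055
[[352.38774229 148.33693202]
 [330.37836757 242.25278365]
 [335.73935792 213.26407069]] [ 560.02040795 -130.51676779  337.55548933]
```

View pics/w2.png

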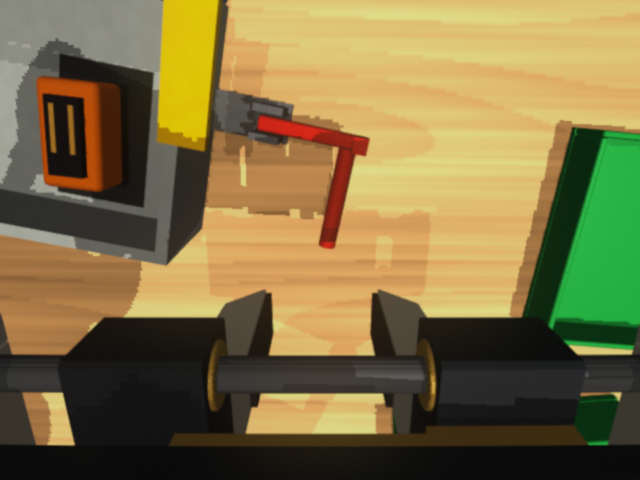

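The pin runs (349,145) to (328,245), within 3 px of where I predicted it. The guard stands raised, with the yellow lug at (185,75). I'll descend on the pin.

```bash
python3 -m pendant '[[[0.05,-0.04,-0.8],[0,0,-0.25],-0.1],[[0.05,-0.04,-0.8],[0,0,-0.25],-0.1],[[0.05,-0.04,-0.8],[0,0,-0.25],-0.1],[[0.05,-0.04,-0.8],[0,0,-0.25],-0.1],[[0.05,-0.04,-0.8],[0,0,-0.25],-0.1],[[0.05,-0.04,-0.8],[0,0,-0.25],-0.1],[[0,0,-0.25],[0,0,0],-0.1],[[0,0,0],[0,0,0],-1],[[0,0,0],[0,0,0],-1],[[0,0,0],[0,0,0],-1]]'
python3 - <<'E'
import numpy as np
t=np.linspace(0,1.57,13);y=62*(1-np.cos(t));z=62*np.sin(t)
d=np.diff(y)/30;print(np.c_[d*.174,d*.985,np.diff(z)/30].round(2).tolist())
from h import *
for n,b in(("wrist",(20,60,125,200)),):
    im=cv2.imread("pics/w2.png");m=cv2.inRange(cv2.cvtColor(im,cv2.COLOR_BGR2HSV),(4,130,60),(15,255,255));print(cv2.boundingRect(m[:210,:130]))
E
```

```text
time: 7.7
tool_pos: [488.7, -138.3, 48.8]
tcp_rot: [3.141, -0.002, -0.163]
contact_force: [0.5, -0.3, 0.1]
grip_width: 25.9
finger_force: 0.0
[[0.0, 0.02, 0.27], [0.01, 0.05, 0.27], [0.02, 0.09, 0.26], [0.02, 0.12, 0.24], [0.03, 0.15, 0.22], [0.03, 0.18, 0.2], [0.04, 0.2, 0.18], [0.04, 0.22, 0.15], [0.04, 0.24, 0.12], [0.04, 0.25, 0.09], [0.05, 0.26, 0.05], [0.05, 0.27, 0.02]]
(36, 76, 85, 116)
```

```bash
python3 -m pendant '[[[-0.06,0,0],[0,0,0],-1],[[-0.06,0,-0.06],[0,0,0],-1],[[0,0,0],[0,0,0],-1],[[0,0,0],[0,0,0],-1],[[0,0,0],[0,0,0],-1],[[0,0,0],[0,0,0],-1],[[0.0,0.02,0.27],[0,0,0],-1],[[0.01,0.05,0.27],[0,0,0],-1],[[0.02,0.09,0.26],[0,0,0],-1],[[0.02,0.12,0.24],[0,0,0],-1]]'
```

```text
time: 8.53
tool_pos: [486.9, -129.2, 76.7]
tcp_rot: [-3.141, -0.003, -0.165]
contact_force: [9.1, 3.3, -9.3]
grip_width: 11.2
finger_force: 30.0
```

```bash
python3 -m pendant '[[[0.03,0.15,0.22],[0,0,0],-1],[[0.03,0.18,0.2],[0,0,0],-1],[[0.04,0.2,0.18],[0,0,0],-1],[[0.04,0.22,0.15],[0,0,0],-1],[[0.04,0.24,0.12],[0,0,0],-1],[[0.04,0.25,0.09],[0,0,0],-1],[[0.05,0.26,0.05],[0,0,0],-1],[[0.05,0.27,0.02],[0,0,0],-1],[[0.01,0.07,0],[0,0,0],-1],[[0,0,0],[0,0,0],-1]]'
python3 - <<'E'
from h import *
for n in ("scene","top"): cv2.imwrite(f"pics/{n}1.png",bot.capture(n))
a=cv2.imread("pics/top1.png")[100:260,190:390];b=cv2.imread("pics/scene1.png")[190:350,250:450]
cv2.imwrite("pics/c1.png",cv2.resize(np.hstack([a,b]),(800,320),interpolation=cv2.INTER_CUBIC))
E
```

```text
time: 9.37
tool_pos: [496.7, -77.9, 109.0]
tcp_rot: [3.135, -0.004, -0.163]
contact_force: [-2.0, -18.2, 7.6]
grip_width: 11.3
finger_force: 30.0
```

View pics/c1.png

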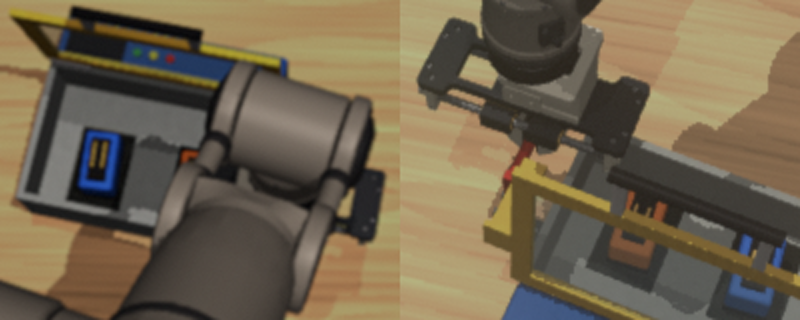

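The stay looks upright under the lug: the red pin in the scene crop is at (515,165), and the -18 N y force shows it is against its stop. I'll release and back out along the pin.

```bash
python3 -m pendant '[[[0,-0.03,0],[0,0,0],-0.45],[[0,0,0],[0,0,0],-0.45],[[0,0,0],[0,0,0],-0.45],[[0,0,0],[0,0,0],-0.45],[[-0.4,0.07,0],[0,0,0],-0.45],[[-0.6,0.1,0],[0,0,0],-0.45],[[-0.6,0.1,0],[0,0,0],-0.45],[[-0.7,0.12,0.2],[0,0,0],-0.45],[[-0.2,0.05,0.8],[0,0,0],0],[[0,0,0.9],[0,0,0],0.4]]'
python3 -m pendant '[[[0,0.2,0.9],[0,0,0],0.4],[[0.2,0.5,0.8],[0,0,0],0.4],[[0.4,0.5,0.8],[0,0,0],0.4],[[0.4,0.5,0],[0,0,0],0.4],[[0.4,0.5,0],[0,0,0],0.4],[[0.4,0.5,0],[0,0,0],0.4],[[0.3,0.3,0],[0,0,0],0.4],[[0,0,0],[0,0,0],0.4],[[0,0,0],[0,0,0],0.4],[[0,0,0],[0,0,0],0.4]]'
python3 - <<'E'
from h import *
c=cam("wrist");im=bot.capture("wrist");cv2.imwrite("pics/w3.png",im)
o=bot.get_obs();print(o['tool_pos'],o['tcp_rot'],o['grip_width'])
m=cv2.inRange(cv2.cvtColor(im,cv2.COLOR_BGR2HSV),(3,130,60),(15,255,255));m[300:]=0
q=max(cv2.findContours(m,0,2)[0],key=cv2.contourArea);r=cv2.minAreaRect(q);print(r,plane("wrist",np.r_[cv2.boxPoints(r),[r[0]]],64,c).round())
E
```

```text
time: 10.3
tool_pos: [417.2, -60.7, 163.6]
tcp_rot: [-3.14, 0.007, -0.164]
contact_force: [1.0, -1.2, 1.3]
grip_width: 34.7
finger_force: 0.0
time: 11.13
tool_pos: [482.9, 27.5, 239.2]
tcp_rot: [3.141, 0.001, -0.164]
contact_force: [-0.6, 0.1, -0.4]
grip_width: 64.4
finger_force: 0.0
[482.88372144  27.32184948 239.30003397] [ 3.14123503e+00  1.00763349e-03 -1.64582401e-01] 64.45108147404997
((303.527587890625, 143.46896362304688), (97.3023910522461, 56.31442642211914), 86.633544921875) [[577.  47.  64.]
 [572.   7.  64.]
 [502.  14.  64.]
 [507.  57.  64.]
 [541.  31.  64.]]
```

View pics/w3.png

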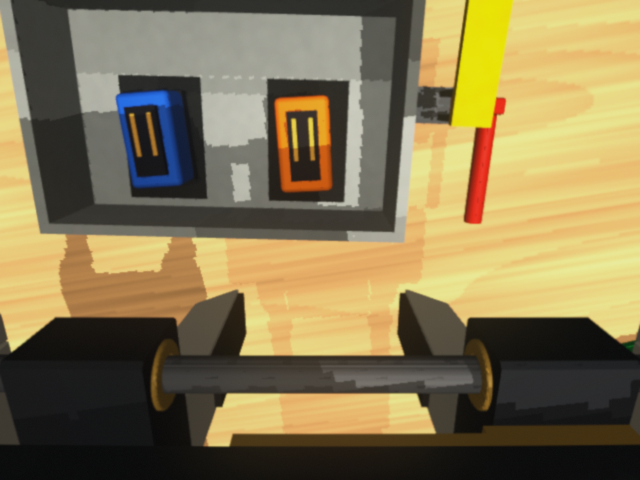

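Run:
```python
from h import *
c=cam("wrist")
for z in(130,140,150):
    p=plane("wrist",[[452,127],[492,127],[475,220]],z,c)
    d=p[:,:2]-[565.6,84.9];print(z,(d@[.985,-.174]).round(),(d@[.174,.985]).round())
p=plane("wrist",[[475,220]],107,c);d=p[:,:2]-[565.6,84.9];print(d@[.985,-.174],d@[.174,.985])
```

```text
130 [  1.   1. -55.] [-146. -169. -166.]
140 [  1.   2. -52.] [-143. -165. -162.]
150 [  2.   2. -49.] [-140. -161. -158.]
[-60.79012628] [-174.9126073]
```

The orange pack is at (303,143), world (540,31), yaw about -0.12. The pin at (475,220) works out to station y -175, so the stay is upright. The gripper body would come close to the lug end at station x 2, so I'll grip the pack 17 mm toward the robot and tilt the tool slightly.

```bash
python3 -m pendant '[[[0.67,0.09,0],[-0.17,-0.98,0],0.4],[[0.67,0.09,0],[0,0,0],0.4],[[0,0,-0.5],[0,0,0],0.4],[[0,0,-0.7],[0,0,0],0.4],[[0,0,-0.7],[0,0,0],0.4],[[0,0,-0.7],[0,0,0],0.4],[[0,0,-0.7],[0,0,0],0.4],[[0,0,-0.7],[0,0,0],0.4],[[0,0,-0.7],[0,0,0],0.4],[[0,0,-0.5],[0,0,0],0.4]]'
```

```text
time: 12.02
tool_pos: [522.5, 32.4, 82.0]
tcp_rot: [3.14, -0.117, -0.165]
contact_force: [0.9, 0.5, 0.1]
grip_width: 64.2
finger_force: 0.0
```

```bash
python3 -m pendant '[[[0,0,-0.4],[0,0,0],0.4],[[0,0,-0.4],[0,0,0],0.4],[[0,0,-0.3],[0,0,0],0.4],[[0,0,0],[0,0,0],-1],[[0,0,0],[0,0,0],-1],[[0,0,0],[0,0,0],-1],[[0,0,0],[0,0,0],-1],[[0,0,0],[0,0,0],-1],[[0,0,0],[0,0,0],-1],[[0,0,0],[0,0,0],-1]]'
```

```text
time: 12.85
tool_pos: [524.2, 33.1, 51.4]
tcp_rot: [3.141, -0.121, -0.164]
contact_force: [-1.1, -1.0, 6.5]
grip_width: 39.9
finger_force: 29.4
```

```bash
python3 -m pendant '[[[0,0,0.2],[0,0,0],-1],[[0,0,0.3],[0,0,0],-1],[[0,0,0.5],[0,0,0],-1],[[0,0,0.5],[0,0,0],-1],[[0,0,0.5],[0,0,0],-1],[[-0.1,0,0.5],[0,0,0],-1],[[-0.2,0,0.5],[0,0,0],-1],[[-0.2,0,0.5],[0,0,0],-1],[[-0.2,0,0.5],[0,0,0],-1],[[-0.3,0,0.5],[0,0,0],-1]]'
```

```text
time: 13.68
tool_pos: [493.3, 33.3, 186.7]
tcp_rot: [3.141, -0.119, -0.164]
contact_force: [1.1, 0.0, -1.7]
grip_width: 40.2
finger_force: 29.4
```

```bash
python3 -m pendant '[[[-0.5,-0.1,0.2],[0.04,0.24,0],-1],[[-0.5,-0.3,0.2],[0.04,0.24,0],-1],[[-0.5,-0.5,0],[0.04,0.24,0],-1],[[-0.4,-0.7,0],[0.05,0.26,0],-1],[[-0.1,-0.8,0],[0,0,0],-1],[[0,-0.9,0],[0,0,0],-1],[[0,-0.9,0],[0,0,0],-1],[[0,-0.9,0],[0,0,0],-1],[[0,-0.9,0],[0,0,0],-1],[[0,-0.9,0],[0,0,0],-1]]'
python3 -m pendant '[[[0,-0.9,0],[0,0,0],-1],[[0,-0.9,0],[0,0,0],-1],[[0,-0.9,0],[0,0,0],-1],[[0,-0.9,0],[0,0,0],-1],[[0,-0.9,0],[0,0,0],-1],[[0,-0.8,0],[0,0,0],-1],[[0,-0.5,0],[0,0,0],-1],[[0,-0.3,0],[0,0,0],-1],[[0,0,0],[0,0,0],-1],[[0,0,0],[0,0,0],-1]]'
python3 - <<'E'
from h import *
for n in ("wrist","top"):
    c=cam(n);im=bot.capture(n);cv2.imwrite(f"pics/{n}4.png",im)
    if n=="wrist": w=im;print(proj(n,[[450,-394,5],[370,-310,40],[540,-327,40],[531,-482,40],[359,-461,40]],c).round())
o=bot.get_obs();print(o['tool_pos'],o['tcp_rot'],o['grip_width'])
E
```

```text
time: 14.52
tool_pos: [433.2, -174.8, 198.0]
tcp_rot: [-3.142, 0.0, -0.164]
contact_force: [-0.3, -0.7, -2.0]
grip_width: 40.4
finger_force: 29.5
time: 15.35
tool_pos: [433.5, -356.2, 197.4]
tcp_rot: [-3.141, 0.001, -0.165]
contact_force: [-0.2, 0.1, -2.1]
grip_width: 40.4
finger_force: 29.5
[[365. 185.]
 [277. 309.]
 [252.  79.]
 [486.  52.]
 [470. 293.]]
[ 433.69827608 -355.51749578  197.59359908] [-3.14086579e+00  5.50133105e-04 -1.63270468e-01] 40.746267466888355
```

View pics/wrist4.png

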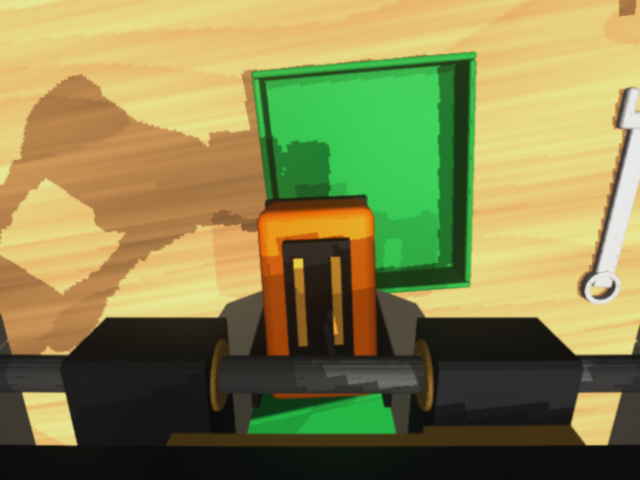

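The pack is held at (317,280), and the tray rim corners are at (253,75), (475,55) and (470,287). The tray centre is therefore about (450,-394), so I need y -36 and then the descent.

```bash
python3 -m pendant '[[[0,-0.6,0],[0,0,0],-1],[[0,-0.6,-0.2],[0,0,0],-1],[[0,0,-0.6],[0,0,0],-1],[[0,0,-0.7],[0,0,0],-1],[[0,0,-0.7],[0,0,0],-1],[[0,0,-0.7],[0,0,0],-1],[[0,0,-0.7],[0,0,0],-1],[[0,0,-0.7],[0,0,0],-1],[[0,0,-0.5],[0,0,0],-1],[[0,0,0],[0,0,0],-1]]'
python3 -m pendant '[[[0,0,-0.1],[0,0,0],-1],[[0,0,-0.1],[0,0,0],-1],[[0,0,-0.06],[0,0,0],-1],[[0,0,-0.05],[0,0,0],-1],[[0,0,0],[0,0,0],-1],[[0,0,0],[0,0,0],-1],[[0,0,0],[0,0,0],-1],[[0,0,0],[0,0,0],-1],[[0,0,0],[0,0,0],-1],[[0,0,0],[0,0,0],-1]]'
```

```text
time: 16.28
tool_pos: [432.6, -390.0, 50.6]
tcp_rot: [-3.137, 0.005, -0.163]
contact_force: [-1.2, 1.1, -2.9]
grip_width: 40.4
finger_force: 29.5
time: 17.12
tool_pos: [433.7, -392.8, 44.3]
tcp_rot: [3.141, -0.0, -0.164]
contact_force: [0.1, -0.5, -3.0]
grip_width: 40.3
finger_force: 29.4
```

Not in contact yet, so I'll lower slowly.

```bash
python3 -m pendant '[[[0,0,-0.07],[0,0,0],-1],[[0,0,-0.07],[0,0,0],-1],[[0,0,-0.05],[0,0,0],-1],[[0,0,0],[0,0,0],-1],[[0,0,0],[0,0,0],-1],[[0,0,0],[0,0,0],-1],[[0,0,0],[0,0,0],-1],[[0,0,0],[0,0,0],-1],[[0,0,0],[0,0,0],-1],[[0,0,0],[0,0,0],-1]]'
python3 -m pendant '[[[0,0,-0.05],[0,0,0],-1],[[0,0,-0.05],[0,0,0],-1],[[0,0,0],[0,0,0],-1],[[0,0,0],[0,0,0],-1],[[0,0,0],[0,0,0],-1],[[0,0,0],[0,0,0],-1],[[0,0,0],[0,0,0],-1],[[0,0,0],[0,0,0],-1],[[0,0,0],[0,0,0],-1],[[0,0,0],[0,0,0],-1]]'
```

```text
time: 17.95
tool_pos: [433.1, -392.1, 39.2]
tcp_rot: [-3.141, 0.001, -0.164]
contact_force: [-5.2, 3.2, 6.9]
grip_width: 39.8
finger_force: 29.9
time: 18.78
tool_pos: [432.6, -391.9, 36.4]
tcp_rot: [-3.14, 0.002, -0.164]
contact_force: [-7.3, 5.1, 9.7]
grip_width: 39.7
finger_force: 30.0
```

```bash
python3 -m pendant '[[[0,0,0],[0,0,0],-0.05],[[0,0,0],[0,0,0],0.2],[[0,0,0],[0,0,0],0.2],[[0,0,0],[0,0,0],0.2],[[0,0,0],[0,0,0],0.2],[[0,0,0],[0,0,0],0.2],[[0,0,0.3],[0,0,0],0.2],[[0,0,0.6],[0,0,0],0.2],[[0,0,0.8],[0,0,0],0.2],[[0,0,0.8],[0,0,0],0.2]]'
python3 -m pendant '[[[0,0,0.8],[0,0,0],0.2],[[0,0,0.8],[0,0,0],0.2],[[-0.5,0,0.8],[0,0,0],0.2],[[-0.5,0,0.5],[0,0,0],0.2],[[-0.5,0,0],[0,0,0],0.2],[[-0.3,0,0],[0,0,0],0.2],[[0,0,0],[0,0,0],0.2],[[0,0,0],[0,0,0],0.2],[[0,0,0],[0,0,0],0.2],[[0,0,0],[0,0,0],0.2]]'
python3 - <<'E'
from h import *
a=bot.capture("wrist");b=bot.capture("scene")
cv2.imwrite("pics/end.png",np.hstack([cv2.resize(a,(400,300)),cv2.resize(b[170:410,100:500],(400,300))]))
o=bot.get_obs();print(o['tool_pos'],o['grip_width'],o['contact_force'])
E
```

```text
time: 19.62
tool_pos: [433.5, -392.5, 111.6]
tcp_rot: [-3.141, 0.001, -0.164]
contact_force: [-0.2, -1.2, -0.4]
grip_width: 55.1
finger_force: 0.0
time: 20.45
tool_pos: [380.2, -392.6, 197.0]
tcp_rot: [-3.141, 0.0, -0.164]
contact_force: [0.4, -0.2, 0.8]
grip_width: 55.2
finger_force: 0.0
[ 380.17250009 -392.60599795  197.04139084] 55.346891646258015 [ 0.40600478  0.78101551 -0.01003994]
```

View pics/end.png

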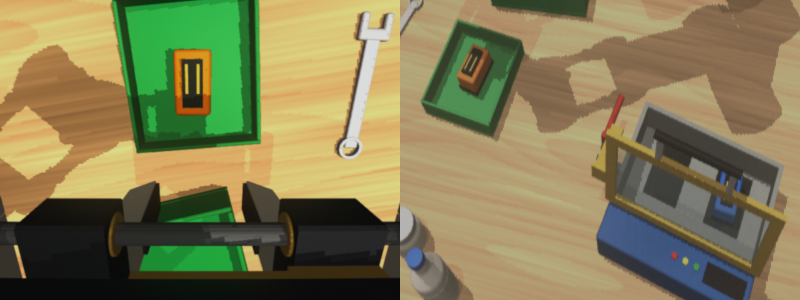

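The pack stands upright in the middle of the small tray (wrist crop (193,82), scene crop (475,70)). The guard is up, the stay is set, and the blue pack is still in its bay.

```bash
python3 -c "
from plant import bot
print(bot.close_job())"
```

```text
the job is handed in; nothing more can be done
None
```

I handed the job in at about 20.5 s; the verdict was not shown. In the last pictures the orange pack stood upright in the small green tray, with the guard raised, the stay upright and the blue pack in its bay.

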